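Lock the bayonet end cap onto the clay press and hold it home

TASK

Put the orange end cap on the upright green clay-press barrel: pick it up by its black grip bar, set its two lugs into the slots of the mouth, push it in against the spring and twist it a quarter turn clockwise (seen from above) to the stop. Finish while still gripping the bar firmly between the fingers and pressing the cap down, so that its disc stays fully home on the flange for the locking pin to be fitted: do not let go. Leave the glaze jar, the wooden stamp and the purple cup where they stand.

Things in the scene. Friction and masses are not known exactly. Their poses are not given: they have to be found in the camera images.
- cap: loose bayonet end cap, about 0.16 kg, standing upright on the table, 64 mm across, 52 mm tall. Origin at the centre of its underside, z up. Aluminium neck 40 mm across, z 0 to 20 mm, foot chamfered 5 mm; orange disc 64 mm across, z 20 to 26 mm; black grip bar along x, 54 mm long, 16 mm wide (y), z 26 to 52 mm. Half a turn makes no difference.
- lug (a point): end of one of the cap's two steel lugs, at x = +27, z = 5.5 mm on the cap (the other at x = -27): each 10 mm wide (y), z 2 to 9 mm, sticking out of the neck to 27 mm from the axis, below the ends of the grip bar. White dots on the disc's edge mark them. Axes as the cap's.
- barrel: fixed upright clay-press barrel: green tube 69 mm across on a round foot 104 mm across, 92 mm tall, with an dark grey mouth flange 80 mm across, 6 mm thick. Origin at the centre of its underside, z up. White arrows on the flange show the clockwise way to turn, red marks at +y and -y the locked place of the lugs.
- slot (a point): middle of one of the two slots in the flange, at x = +24 mm from the mouth's centre (the other at x = -24), white marks outside them; axes as the barrel's. The flange's hole is 45 mm across; each slot is about 20 mm wide and reaches out to 31 mm. Lugs turn only below the flange and only clockwise from above (yaw falls), to stops with the cap's x axis at 90 degrees to the barrel's x axis.
- mouth (a point): centre of the barrel's mouth, on the flange's upper face, 92 mm above the barrel's origin; axes as the barrel's. The cap's origin is 10 mm below it when the cap rests unpressed on the spring pad with its lugs in the slots, must be over 15 mm below it to turn, and is 20 mm below it with the disc flat on the flange (fully home). Turned but not pressed, the spring lifts the cap to 15 mm.
- plunger (a joint): travel of the brass spring pad inside the barrel, m, 0 unpressed, growing downwards: 0.010 with the cap fully home. The spring pushes up with 4 N at 0 and 800 N/m more (about 12 N fully home). The pad turns freely with the cap.
- jar: bystander: small lidded jar of ochre glaze with a black lid, 53 mm across, 62 mm tall, origin under its centre
- stamp: bystander: wooden stamp, 30 x 30 x 56 mm, upright, origin under its centre
- cup: bystander: empty purple plastic cup, 84 mm across, 112 mm tall, upright, light; origin under its centre
Not all that is in view belongs to the job. What is shaped like the cap but blue or yellow is not meant.

How it is judged:
By the outcome, as a careful person would: the job done as asked, in the order asked, and still so for the second after the job is handed in, while the arm keeps its last pose, push and grip.
It also fails if it takes over 48 s, if anything falls off the work surface, if the arm or the gripper's body presses on something with over 40 N, if the wrist force passes 120 N, or if a joint passes its speed limit or range.

ROBOT

A 6-joint arm with a two-finger parallel gripper is mounted at the origin on the work surface; the furniture and walls round the work are solid. World frame = base frame: x ahead of the robot, y to its left, z up, the work surface at z = 0. Lengths are in m, angles in rad, forces in N, time in s.
With the tool pointing down it reaches from about 0.35 to 0.85 m from the base axis. Payload 8.1 kg.
Tool frame: the origin (TCP) lies midway between the tips of the shut fingers; the grasp point (between the pads) lies robot.grasp_offset behind it (robot.grasp_offset is the distance from the TCP to the grasp point, in m); z points along the fingers, y is the direction in which the jaws open and shut (so a half turn about z gives the same grasp; the last joint's range is limited). The gripper opens to 93 mm and grips with 3 to 60 N. Pads are 15 mm wide; open, the fingers measure 128 mm over their backs; the gripper's body (75 mm by 188 mm) begins 65 mm behind the grasp point.
Start: joints at [1.019, 0.13, 1.488, -0, 1.523, -0.085], TCP at [0.27, 0.536, 0.219] pointing down, gripper open.
Joint ranges: [-2.96, 2.96], [-0.89, 2.26], [0.02, 2.5], [-1.34, 4.48], [0, 2.73], [-2.66, 2.66]. Speed limits (rad/s): [2.39, 2.39, 2.79, 3.14, 3.14, 3.14].

INTERFACE

Orientations are given as a rotation vector (axis times angle).
In Python, from plant import robot gives the robot as it stands.
- The arm moves only by the shell command python3 -m handwheel 'ROWS' [OPENING] [FORCE]. ROWS is text: rows parted by semicolons, each of 6 numbers parted by spaces: the shift along the world's x, y, z each as a share of 0.3 m, from -1 to 1, then the turn, a rotation vector about the world's x, y, z each as a share of 45 degrees, from -1 to 1. A call has 1 to 5 rows; each row is the pose to reach, as a shift and turn from the pose commanded when the call began; what a row does not reach only later rows make up. A row lasts 1/10 s, in which the tool goes at most 50 mm and 8.59 degrees, less where a joint would pass 70% of its speed; a pose out of reach is approached as far as the arm can. A call with a number of a shift or a turn outside -1 to 1 is refused whole. A call with a gripper value outside its range is refused whole. OPENING is the closure, from -1 (fully open) to 1 (shut), set as the call begins (- or left out, the last holds). The fingers move at their own pace and stop on an object; FORCE is the grip in N (left out, the last holds). Time passes only in rows, so rows that repeat a pose let the fingers close. It gives the time, the measured TCP pose, the force and the opening at its end, in the units of the state.
- robot.read_state(): the state, without advancing time (a new reading comes with each control period).
- robot.read_camera(name): name is "scene" or "top" or "wrist"; returns (picture, depth): 420x560x3 uint8, red, green, blue; 420x560 float32, m along the optical axis (not along the pixel's ray), 0 where there is no reading.
- robot.camera_model(name): a dict with "camera_matrix" (3x3 intrinsics, pixels), "pose" (4x4, takes a point from camera to world coordinates); the wrist camera has in their place "tool_from_camera" (4x4, takes a point from camera to tool coordinates, whose origin is the TCP and whose axes are the flange's). Camera axes: x right, y down, z forward; pixel columns grow to the right and rows downward; lengths in m; the calibration is good to about 2 mm. A picture is of the moment at which its call begins: read the wrist's pose just before it. camera_model takes no time and is no camera call.
- robot.close_job(): hands the job in, once; it reports no verdict.
Trained networks look in the newest picture that a camera, given by its name, has taken for a name from the list of things; names that differ only in an ending like _2 or _b are one class to them, and where a whole thing is asked for, a point or a joint stands for the part that bears it (a point fixed in the world has none). Each returns a list of dicts, best first, with "conf" (0 to 1); they miss things now and then, are a little off and sometimes report something else, mostly with a low value. They report only what shows in the picture. A call takes as long as a camera call. They do not tell look-alikes from the thing itself.
- robot.look_for(camera, query): "rect" ([centre column, centre row, width, height] in pixels, round what is visible of it).
- robot.silhouettes(camera, query): "pixels" (420x560 bool, what is visible of it) and "rect" ([centre column, centre row, width, height] in pixels, round what is visible of it).
- robot.tip_of(camera, query): "at" ([row, column] in pixels: a listed point, or the origin of a listed thing).
The state is a dict: "t": time; "q": joint angles; "dq": joint speeds; "joint_torque": joint torques, N m; "tool_pos": TCP position; "orientation": TCP orientation; "force": force on the tool from outside, world axes, zero at the start; "wrist_torque": the same for the moment, N m; "opening": finger opening in m.
Only numpy, scipy, OpenCV 4.12 (cv2) and the standard library are available. Lean on these libraries where they do the work, as an engineer would, in place of code of your own. Each camera call takes 0.05 s, during which the arm holds its last target.

## Working session

There is one attempt and no reset: what is moved stays moved. The work goes in short steps, Python scripts to look and compute and a shell command to move; the robot and the scene stay as the last step left them, time stands still between calls to the robot, and variables do not carry over. Pictures are saved under pics/ and viewed, and the job is handed in when it is done.

```bash
ls; mkdir -p pics
python3 - <<'E'
from plant import robot
import cv2
for n in("scene","top","wrist"):
    p,d=robot.read_camera(n); cv2.imwrite(f"pics/{n}0.png",p[:,:,::-1])
    for q in("cap","barrel","lug","slot","mouth"):
        for f in (robot.look_for,robot.tip_of):
            try: print(n,q,[(r["conf"],r.get("rect",r.get("at"))) for r in f(n,q)][:5])
            except Exception as e: print(n,q,e)
s=robot.read_state();print(s, robot.grasp_offset)
E
```

```text
pics
scene cap [(0.93, [263.0, 228.1, 24.0, 22.9]), (0.75, [342.3, 222.0, 28.4, 27.8]), (0.63, [344.8, 254.6, 32.1, 30.5]), (0.57, [357.1, 313.8, 31.0, 30.2])]
scene cap [(0.83, [263.8, 342.5]), (0.74, [240.8, 262.5]), (0.68, [319.4, 357.0])]
scene barrel [(0.79, [215.4, 185.4, 33.2, 49.1])]
scene barrel []
scene lug [(0.93, [261.3, 226.1, 26.4, 29.6]), (0.68, [343.2, 255.0, 30.5, 26.2]), (0.66, [355.4, 313.3, 39.0, 27.8]), (0.62, [345.4, 222.7, 25.7, 24.5])]
scene lug [(0.79, [222.1, 352.3]), (0.77, [227.4, 273.9]), (0.65, [319.4, 367.9]), (0.63, [261.0, 352.8])]
scene slot [(0.71, [220.0, 186.2, 35.0, 50.5])]
scene slot [(0.92, [162.9, 213.5]), (0.55, [191.4, 290.3])]
scene mouth [(0.65, [217.5, 182.6, 33.6, 51.1])]
scene mouth [(0.87, [163.9, 208.6])]
top cap [(0.9, [410.6, 297.8, 30.4, 31.5]), (0.8, [369.6, 231.4, 26.7, 29.1]), (0.75, [351.0, 177.4, 24.8, 26.1]), (0.74, [280.6, 227.3, 24.9, 27.5])]
top cap [(0.95, [295.9, 406.9]), (0.85, [227.2, 283.1]), (0.83, [181.1, 355.1]), (0.67, [230.0, 370.3])]
top barrel [(0.8, [190.9, 184.9, 51.6, 45.9]), (0.42, [424.1, 194.2, 50.3, 42.8
[... 674 characters left out ...]

wrist mouth []
{'t': 1.65, 'q': array([ 1.01857173e+00,  1.30401789e-01,  1.48822149e+00,  8.55481147e-06,
        1.52302702e+00, -8.54277468e-02]), 'dq': array([ 4.48495218e-04, -2.28631012e-04,  9.59262187e-04, -4.92479309e-04,
        5.93347813e-05, -1.23859471e-03]), 'joint_torque': array([-2.10835075e-03, -5.59750164e+01, -4.92038548e+01,  7.64858024e-02,
        2.30429589e-02,  1.40929427e-05]), 'tool_pos': array([0.27000063, 0.53579921, 0.21862233]), 'orientation': array([-7.26598249e-01, -3.05638591e+00,  8.17805626e-05]), 'force': array([-0.01696189,  0.03631985,  0.59622852]), 'wrist_torque': array([-0.03087185,  0.03815282,  0.02420431]), 'opening': 0.09312986065379104} 0.0188
```

View pics/scene0.png

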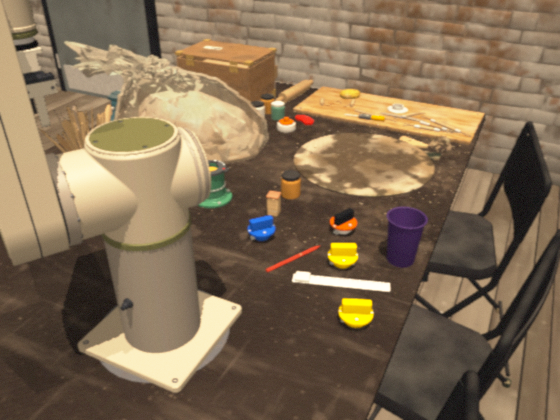

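View pics/top0.png

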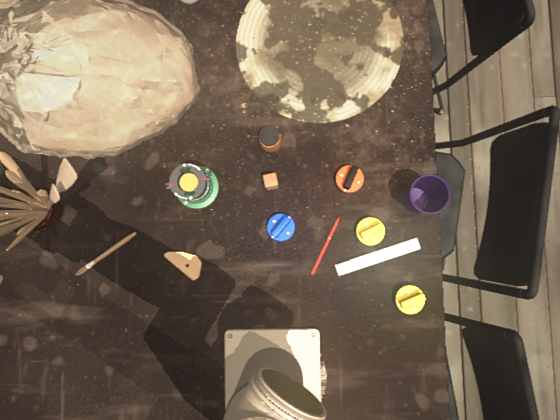

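View pics/wrist0.png

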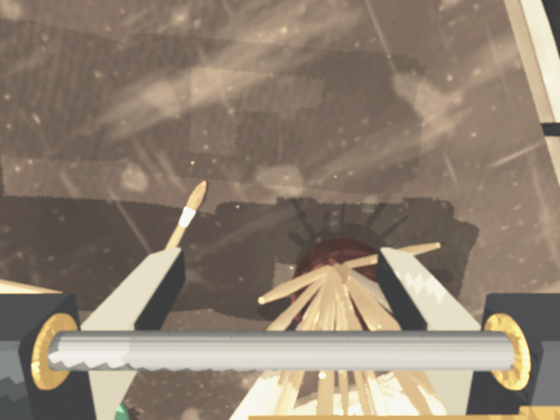

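The top view has four cap shapes: orange with a black bar at (350,179), blue at (281,227), and yellow at (370,231) and (410,300). Only the one at (350,179) is orange with a black bar, so that's the cap I want. The barrel is at (190,185). Next I'll confirm with crops and measure.

```bash
cat > h.py <<'E'
import numpy as np, cv2
from plant import robot
def world(n,d,m,pix,z=None):
    K=m["camera_matrix"];T=m["pose"]
    pix=np.atleast_2d(pix).astype(float) # col,row
    r=np.c_[(pix-[K[0][2],K[1][2]])/[K[0][0],K[1][1]],np.ones(len(pix))]@T[:3,:3].T
    if z is None:
        dd=np.array([d[int(round(v)),int(round(u))] for u,v in pix])[:,None]
    else: dd=((z-T[2,3])/r[:,2])[:,None]
    return T[:3,3]+r*dd
def cloud(d,m):
    K=np.array(m["camera_matrix"]);T=np.array(m["pose"])
    v,u=np.mgrid[0:d.shape[0],0:d.shape[1]]
    P=np.stack([(u-K[0,2])/K[0,0]*d,(v-K[1,2])/K[1,1]*d,d],-1)
    return P@T[:3,:3].T+T[:3,3]
E
python3 - <<'E'
from h import *
p,d=robot.read_camera("top");m=robot.camera_model("top")
print(m["camera_matrix"],m["pose"])
P=cloud(d,m)
def blob(c,r,zlo,zhi,rad=30):
    s=np.zeros(d.shape,bool);s[r-rad:r+rad,c-rad:c+rad]=1
    s&=(P[...,2]>zlo)&(P[...,2]<zhi)&(d>0)
    return P[s],s
for nm,c,r,zl,zh in [("bar",350,179,.04,.06),("disc",350,179,.018,.06),("flange",189,183,.085,.1),("foot",195,187,.003,.03),("jar",269,138,.03,.1),("stamp",270,181,.03,.1),("cup",429,194,.09,.13),("blue",281,227,.018,.07)]:
    q,s=blob(c,r,zl,zh)
    if len(q)==0: print(nm,"none");continue
    rc=cv2.minAreaRect((q[:,:2]*1000).astype(np.float32))
    print(nm,len(q),np.median(q,0).round(4),rc)
c=p[145:215,310:390,::-1];c2=p[150:220,150:230,::-1]
cv2.imwrite("pics/c1.png",np.hstack([cv2.resize(x,None,fx=5,fy=5,interpolation=2) [:350] for x in(c,c2)]))
E
```

```text
[[406.6890075    0.         279.98793741]
 [  0.         406.6890075  211.63325806]
 [  0.           0.           1.        ]] [[-0.01985856 -0.99659546  0.08001951  0.30118527]
 [-0.99923942  0.02247014  0.03186951 -0.0557341 ]
 [-0.03355906 -0.07932577 -0.9962837   0.96185442]
 [ 0.          0.          0.          1.        ]]
bar 177 [ 0.449  -0.1854  0.0522] ((450.29302978515625, -186.4665985107422), (15.996451377868652, 54.14470291137695), 65.4551773071289)
disc 596 [ 0.4489 -0.184   0.028 ] ((449.1729431152344, -185.72071838378906), (62.63700485229492, 60.48765563964844), 55.56279754638672)
flange 751 [0.4418 0.1749 0.0926] ((442.4000244140625, 173.9031219482422), (80.80604553222656, 78.90583801269531), 61.514957427978516)
foot 779 [0.4231 0.151  0.0088] ((444.2005615234375, 178.70504760742188), (143.04527282714844, 144.1763458251953), 89.77243041992188)
jar 440 [ 0.5431 -0.0038  0.0618] ((547.0216064453125, -4.665239334106445), (49.5313606262207, 49.2052001953125), 84.97441101074219)
stamp 185 [ 0.4455 -0.0055  0.0565] ((446.956298828125, -4.543506622314453), (30.051790237426758, 29.23474884033203), 10.140687942504883)
cup 455 [ 0.4064 -0.3599  0.1106] ((400.1585693359375, -339.2277526855469), (82.68326568603516, 82.93787384033203), 34.801090240478516)
blue 593 [ 0.3411 -0.0258  0.0277] ((342.04046630859375, -25.04509735107422), (60.05355453491211, 62.136085510253906), 88.72200012207031)
```

View pics/c1.png

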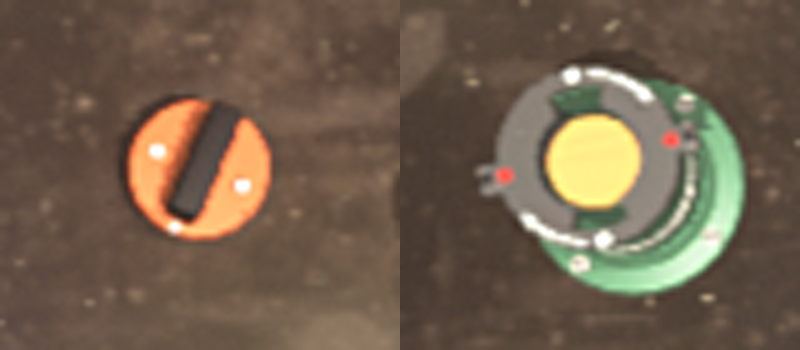

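The crop confirms an orange disc with a black bar. On the barrel, the white slot marks are at crop (572,75) and (603,240), and the red marks are left and right. Next are the angles, and the heights along the path.

Run:
```python
from h import *
p,d=robot.read_camera("top");m=robot.camera_model("top")
P=cloud(d,m);p=p.astype(int)
# white marks/ red marks on the flange
s=np.zeros(d.shape,bool);s[150:220,150:230]=1
f=s&(P[...,2]>.08)
red=f&(p[...,0]>170)&(p[...,1]<90)&(p[...,2]<90)
n,l,st,ce=cv2.connectedComponentsWithStats(red.astype(np.uint8))
R=[world("top",d,m,c,.092)[0] for c,a in zip(ce[1:],st[1:,4]) if a>1];print("red",np.round(R,4))
W=world("top",d,m,[[150+571.5/5-.4-80,150+75/5-.4],[150+603/5-.4-80,150+240/5-.4]],.092)
print("white",W.round(4),W.mean(0),np.degrees(np.arctan2(*(W[0]-W[1])[1::-1])))
if len(R)==2: print(np.mean(R,0),np.degrees(np.arctan2(*(R[0]-R[1])[1::-1])))
# yellow pad centre
y=s&(p[...,0]>180)&(p[...,1]>140)&(p[...,2]<110);v,u=np.nonzero(y);print("pad",world("top",d,m,[[u.mean(),v.mean()]]),P[y].mean(0))
q=P[f&(P[...,2]<.1)];print("flange circ",cv2.minEnclosingCircle((q[:,:2]*1000).astype(np.float32)))
# bar by dark colour
s=np.zeros(d.shape,bool);s[155:205,325:375]=1
b=s&(P[...,2]>.045);q=P[b];c=q[:,:2].mean(0);w,V=np.linalg.eigh(np.cov((q[:,:2]-c).T));print("bar",c,np.degrees(np.arctan2(V[1,1],V[0,1])))
# heights
for x in np.arange(.2,.8,.05):
    print(round(x,2),[int(1000*max(P[...,2][(abs(P[...,0]-x)<.025)&(abs(P[...,1]-yy)<.025)],default=-1)) for yy in np.arange(.6,-.4,-.05)])
```

```text
red []
white [[0.4788 0.18   0.092 ]
 [0.406  0.1663 0.092 ]] [0.44239788 0.17314395 0.092     ] 10.65620057388485
pad [[0.44136677 0.17639265 0.08296888]] [0.44338352 0.17947328 0.07066016]
flange circ ((442.5978698730469, 173.76463317871094), 48.36604309082031)
bar [ 0.44019558 -0.17750285] 140.0721132317574
0.2 [6, 6, 5, 5, 6, 5, 6, 5, 11, 5, 5, 6, 5, 6, 6, 5, 5, 5, 56, 56]
0.25 [5, 5, 234, 13, 12, 5, 6, 14, 14, 15, 5, 6, 7, 6, 12, 13, 13, 8, 6, 8]
0.3 [5, 5, 181, 6, 14, 14, 5, 14, 14, 8, 6, 6, 54, 961, 12, 10, 56, 56, 6, 7]
0.35 [92, 173, 180, 5, 5, 14, 12, 5, 7, 5, 6, 6, 57, 56, 6, 10, 54, 56, 115, 116]
0.4 [108, 177, 189, 166, 176, 6, 6, 4, 96, 97, 6, 5, 4, 4, 6, 29, 51, 5, 115, 115]
0.45 [109, 178, 180, 172, 202, 198, 4, 5, 96, 97, 10, 5, 60, 6, 6, 55, 56, 5, 115, 117]
0.5 [5, 179, 178, 137, 198, 111, 5, 7, 95, 95, 5, 5, 61, 6, 5, 30, 54, 5, 6, 7]
0.55 [4, 184, 209, 211, 197, 165, 145, 109, 5, 6, 5, 5, 67, 62, 5, 5, 5, 5, 5, 7]
0.6 [-1000, -1000, 254, 267, 211, 200, 172, 160, 120, 6, 5, 5, 25, 27, 27, 28, 26, 25, 6, 6]
0.65 [-1000, -1000, 225, 264, 222, 210, 196, 177, 154, 102, 5, 26, 26, 26, 27, 29, 27, 27, 26, 6]
0.7 [-1000, -1000, 247, 240, 225, 213, 194, 178, 158, 103, 5, 27, 28, 28, 28, 27, 26, 28, 28, 7]
0.75 [67, -1000, 242, 227, 216, 203, 191, 174, 148, 104, 5, 27, 28, 27, 27, 26, 29, 27, 28, 5]
0.8 [47, 195, 209, 209, 206, 190, 181, 152, 122, 5, 19, 28, 27, 28, 26, 27, 28, 28, 28, 20]
```

```bash
python3 -m handwheel '0 0 0.166 0 0 0; 0.07 -0.17 0.27 0 0 0; 0.2 -0.34 0.27 0 0 0; 0.3 -0.5 0.27 0 0 0; 0.4 -0.67 0.27 0 0 0' -1
```

```text
t: 2.25
tool_pos: [0.3693, 0.3689, 0.3]
orientation: [0.725, 3.056, 0.002]
force: [1.5, 0.7, -0.4]
opening: 0.0931
```

```bash
python3 -m handwheel '0.05 -0.16 0 0 0 0; 0.1 -0.32 0 0 0 0; 0.15 -0.48 0 0 0 0; 0.2 -0.64 0 0 0 0; 0.22 -0.8 0 0 0 0' -1;python3 -m handwheel '0 -0.16 0 0 0 0; 0 -0.32 0 0 0 0; 0 -0.48 0 0 0 0; 0 -0.64 0 0 0 0; 0 -0.8 0 0 0 0' -1
```

```text
t: 2.75
tool_pos: [0.4349, 0.1282, 0.2993]
orientation: [0.726, 3.056, 0.0]
force: [1.5, -0.6, -0.8]
opening: 0.0931
t: 3.25
tool_pos: [0.4341, -0.1117, 0.2996]
orientation: [0.726, 3.055, -0.0]
force: [1.8, -0.1, 1.1]
opening: 0.0933
```

```bash
python3 -m handwheel '0.05 -0.15 -0.15 0 0 0; 0.05 -0.2 -0.3 0 0 0; 0.05 -0.2 -0.43 0 0 0; 0.05 -0.2 -0.43 0 0 0; 0.05 -0.2 -0.43 0 0 0' -1
python3 - <<'E'
from h import *
s=robot.read_state();p,d=robot.read_camera("wrist");cv2.imwrite("pics/w1.png",p[:,:,::-1])
print(s["tool_pos"],s["orientation"]);m=robot.camera_model("wrist");print(m)
print([(r["conf"],r["at"]) for q in("cap","lug") for r in robot.tip_of("wrist",q)])
E
```

```text
t: 3.75
tool_pos: [0.4489, -0.1694, 0.1705]
orientation: [-0.727, -3.054, -0.001]
force: [1.0, -0.2, 0.4]
opening: 0.0934
[ 0.44889593 -0.16941435  0.17047288] [-7.26614881e-01 -3.05441243e+00 -1.00066278e-03]
{'camera_matrix': array([[374.92630745,   0.        , 280.27300928],
       [  0.        , 374.92630745, 205.45407911],
       [  0.        ,   0.        ,   1.        ]]), 'tool_from_camera': array([[ 1.80754733e-04, -9.58734015e-01, -2.84304513e-01,
         7.80793930e-02],
       [ 9.99999770e-01, -1.25199334e-05,  6.77998302e-04,
         2.03106294e-03],
       [-6.53579508e-04, -2.84304570e-01,  9.58733792e-01,
        -1.65606881e-01],
       [ 0.00000000e+00,  0.00000000e+00,  0.00000000e+00,
         1.00000000e+00]])}
[(0.91, [96.9, 153.4]), (0.72, [192.5, 262.0]), (0.29, [225.3, 265.1]), (0.96, [226.2, 268.3]), (0.96, [25.9, 373.0]), (0.95, [118.7, 136.0])]
```

View pics/w1.png

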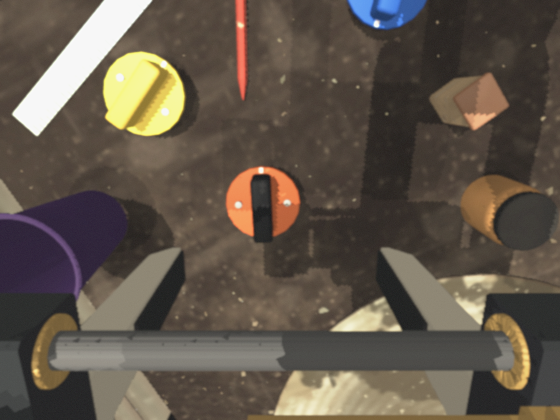

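The wrist view shows the orange cap at (262,203) with its bar nearly along the tool x axis. I'll measure it in this view.

```bash
cat >> h.py <<'E'
from scipy.spatial.transform import Rotation as Ro
def wcloud():
    s=robot.read_state();p,d=robot.read_camera("wrist");m=robot.camera_model("wrist")
    T=np.eye(4);T[:3,:3]=Ro.from_rotvec(s["orientation"]).as_matrix();T[:3,3]=s["tool_pos"]
    M=dict(camera_matrix=m["camera_matrix"],pose=T@m["tool_from_camera"])
    return s,p.astype(int),d,M,cloud(d,M)
def ang(a): return np.degrees(np.arctan2(a[1],a[0]))
E
python3 - <<'E'
from h import *
s,p,d,M,P=wcloud()
R=np.zeros(d.shape,bool);R[155:250,215:310]=1
b=R&(P[...,2]>.044)&(P[...,2]<.06);q=P[b];rc=cv2.minAreaRect((q[:,:2]*1000).astype(np.float32))
print("bar",len(q),np.median(q[:,2]),rc)
top=R&(p.max(-1)<70)&(P[...,2]>.044)
o=R&(p[...,0]>150)&(p[...,2]<90)&(P[...,2]>.015)
q2=P[o|b];print("disc",cv2.minEnclosingCircle((q2[:,:2]*1000).astype(np.float32)),np.median(P[o][:,2]))
print(s["tool_pos"],"toolx",ang(Ro.from_rotvec(s["orientation"]).as_matrix()[:,0]))
w=R&(p.min(-1)>190);n,l,st,ce=cv2.connectedComponentsWithStats(w.astype(np.uint8));print(ce[1:],[world(0,d,M,c,.026)[0].round(4) for c in ce[1:]])
E
```

```text
bar 1282 0.051233090250108526 ((453.446533203125, -186.21559143066406), (16.076101303100586, 54.44888687133789), 65.51067352294922)
disc ((427.8327331542969, -171.52688598632812), 60.137550354003906) 0.025510196893010317
[ 0.45140127 -0.17014381  0.17386397] toolx 153.30598160611217
[[260.1        164.95      ]
 [286.         197.5       ]
 [237.5        199.21428571]] [array([ 0.4268, -0.1743,  0.026 ]), array([ 0.4622, -0.1675,  0.026 ]), array([ 0.4447, -0.2058,  0.026 ])]
```

```bash
python3 -m handwheel '0 -0.05 0 0 0 0.05; 0 -0.05 0 0 0 0.05; 0 -0.05 0 0 0 0.05' -1
python3 - <<'E'
from h import *
for k in range(3):
    s,p,d,M,P=wcloud()
    R=np.zeros(d.shape,bool);R[155:250,215:310]=1
    b=R&(P[...,2]>.044)&(P[...,2]<.06);q=P[b];rc=cv2.minAreaRect((q[:,:2]*1000).astype(np.float32))
    print("bar",len(q),np.median(q[:,2]),rc,s["tool_pos"],s["q"][:2],"toolx",ang(Ro.from_rotvec(s["orientation"]).as_matrix()[:,0]))
E
```

```text
t: 4.25
tool_pos: [0.4502, -0.1848, 0.1717]
orientation: [0.668, 3.068, -0.001]
force: [0.0, -0.5, -0.4]
opening: 0.0928
bar 1295 0.051247896575138785 ((452.6819152832031, -186.11485290527344), (15.530448913574219, 53.22134017944336), 65.73116302490234) [ 0.45022876 -0.18479744  0.17171443] [-0.49505486 -0.15626933] toolx 155.43597377774392
bar 1299 0.051199641790386274 ((453.01177978515625, -185.89173889160156), (15.521539688110352, 53.58989334106445), 65.2272720336914) [ 0.45000228 -0.18456533  0.17130604] [-0.49486011 -0.1560853 ] toolx 155.45057745157146
bar 1300 0.051222038128683506 ((453.10406494140625, -185.7650146484375), (15.531936645507812, 53.2607536315918), 65.02267456054688) [ 0.44984198 -0.18443546  0.170977  ] [-0.4947743  -0.15589064] toolx 155.47408848639807
```

```bash
python3 -m handwheel '0.007 -0.005 -0.15 0 0 0; 0.007 -0.005 -0.3 0 0 0; 0.007 -0.005 -0.4 0 0 0; 0.007 -0.005 -0.465 0 0 0; 0.007 -0.005 -0.465 0 0 0' -1;  python3 -m handwheel '0 0 0 0 0 0; 0 0 0 0 0 0; 0 0 0 0 0 0;0 0 0 0 0 0; 0 0 0 0 0 0' 1 40
```

```text
t: 4.9
tool_pos: [0.4489, -0.1845, 0.0275]
orientation: [-0.665, -3.064, -0.003]
force: [-0.2, 0.3, 0.0]
opening: 0.0926
t: 5.4
tool_pos: [0.452, -0.1865, 0.0315]
orientation: [0.666, 3.069, -0.001]
force: [0.2, 0.7, -0.1]
opening: 0.0578
```

```bash
python3 -m handwheel '0 0 0 0 0 0; 0 0 0 0 0 0; 0 0 0 0 0 0;0 0 0 0 0 0; 0 0 0 0 0 0' 1 55; python3 -m handwheel '0 0 0 0 0 0; 0 0 0 0 0 0; 0 0 0 0 0 0' 1 55
python3 - <<'E'
from h import *
s,p,d,M,P=wcloud();cv2.imwrite("pics/w2.png",p[:,:,::-1])
for i in range(3):
    s=robot.read_state();print(s["tool_pos"],s["opening"],s["force"])
E
```

```text
t: 5.9
tool_pos: [0.4515, -0.1863, 0.0307]
orientation: [-0.666, -3.07, 0.0]
force: [0.0, -1.3, 0.9]
opening: 0.0177
t: 6.2
tool_pos: [0.4514, -0.1862, 0.0306]
orientation: [-0.666, -3.07, -0.0]
force: [0.1, 0.2, -0.8]
opening: 0.0155
[ 0.45138127 -0.18618188  0.03055436] 0.01591218507930085 [ 0.37216371 -0.25931558 -1.18373428]
[ 0.45138127 -0.18618188  0.03055436] 0.01591218507930085 [ 0.37216371 -0.25931558 -1.18373428]
[ 0.45138127 -0.18618188  0.03055436] 0.01591218507930085 [ 0.37216371 -0.25931558 -1.18373428][ WARN:0@1.060] global loadsave.cpp:1063 imwrite_ Unsupported depth image for selected encoder is fallbacked to CV_8U.
```

View pics/w2.png

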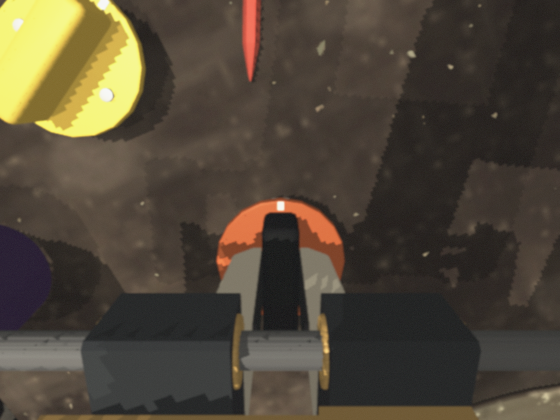

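Bar gripped at 16 mm opening. The wrist view shows the near disc edge with its white dot at (280,203). I'll use that edge to get the cap's offset in the grip, then lift.

```bash
cat > off.py <<'E'
from h import *
s,p,d,M,P=wcloud()
m=robot.camera_model("wrist");T=np.array(m["tool_from_camera"])
C=cloud(d,dict(camera_matrix=m["camera_matrix"],pose=T))
o=(p[...,0]>120)&(p[...,2]<.55*p[...,0])&(p[...,1]<.75*p[...,0])&(d>0)&(d<.25)
o[:190]=0;o[290:]=0;o[:,:200]=0;o[:,360:]=0
w=(p.min(-1)>170);w[:195]=0;w[212:]=0;w[:,:270]=0;w[:,292:]=0
q=C[o|w]; z=np.median(q[:,2])
q=q[abs(q[:,2]-z)<.004]
# outer edge circle fit
h=cv2.convexHull((q[:,:2]*1000).astype(np.float32))[:,0]
h=h[h[:,0]>5]
from scipy.optimize import least_squares
r=least_squares(lambda a:np.hypot(h[:,0]-a[0],h[:,1]-a[1])-32,[0,0],loss="soft_l1")
v,u=np.nonzero(w)
print("disc z in tool",z*1000,"max x",q[:,0].max()*1000,"circle centre",r.x,"res",np.abs(r.fun).mean(),"dot",C[w][:,:2].mean(0)*1000)
print(s["tool_pos"],s["opening"],s["force"],"toolx",ang(Ro.from_rotvec(s["orientation"]).as_matrix()[:,0]))
E
python3 off.py
```

```text
disc z in tool 5.107213346907308 max x 30.34688046712531 circle centre [-1.95167107  2.20544562] res 0.15737571830636302 dot [27.44635982  1.99905901]
[ 0.45138127 -0.18618188  0.03055436] 0.01591218507930085 [ 0.37216371 -0.25931558 -1.18373428] toolx 155.50676605616516
```

```bash
python3 -m handwheel '0 0 0.05 0 0 0; 0 0 0.2 0 0 0; 0 0 0.35 0 0 0; 0 0 0.5 0 0 0; 0 0 0.5 0 0 0'; python3 off.py
```

```text
t: 6.8
tool_pos: [0.4553, -0.1883, 0.1885]
orientation: [0.664, 3.059, -0.005]
force: [-0.0, -0.3, -1.1]
opening: 0.0156
disc z in tool 5.1183590692743115 max x 30.239629588863803 circle centre [-1.87066676  2.0537295 ] res 0.11074419007060253 dot [28.69504981  2.12886384]
[ 0.45530052 -0.18825359  0.18850017] 0.015558252749483092 [-0.01371934 -0.30792387 -1.07336993] toolx 155.51304699977118
```

```bash
python3 -m handwheel '0.03 0.1 0.07 0 0 0.12; 0.07 0.24 0.14 0 0 0.28; 0.12 0.38 0.21 0 0 0.45; 0.16 0.52 0.26 0 0 0.62; 0.2 0.66 0.26 0 0 0.78'; python3 -m handwheel '0.04 0.14 0 0 0 0; 0.08 0.28 0 0 0 0; 0.12 0.42 0 0 0 0; 0.13 0.54 0 0 0 0; 0.13 0.54 0 0 0 0'; python3 -m handwheel '0 0 0 0 0 0;0 0 0 0 0 0'
python3 - <<'E'
from h import *
s,p,d,M,P=wcloud();cv2.imwrite("pics/w3.png",p[:,:,::-1].astype(np.uint8));np.savez("w3.npz",p=p,d=d,P=P,R=s["tool_pos"],K=M["camera_matrix"],T=M["pose"])
print(s["tool_pos"],"toolx",ang(Ro.from_rotvec(s["orientation"]).as_matrix()[:,0]))
E
```

```text
t: 7.35
tool_pos: [0.5124, 0.0134, 0.2597]
orientation: [-0.298, 3.126, -0.0]
force: [0.6, -0.8, -1.6]
opening: 0.0155
t: 7.85
tool_pos: [0.5494, 0.1778, 0.2559]
orientation: [0.297, -3.124, -0.002]
force: [-0.2, -0.0, -1.8]
opening: 0.0155
t: 8.05
tool_pos: [0.55, 0.1728, 0.2574]
orientation: [0.289, -3.126, 0.001]
force: [-0.3, -0.2, -1.0]
opening: 0.0157
[0.55004164 0.17282066 0.25742819] toolx -169.42147555037903
```

View pics/w3.png

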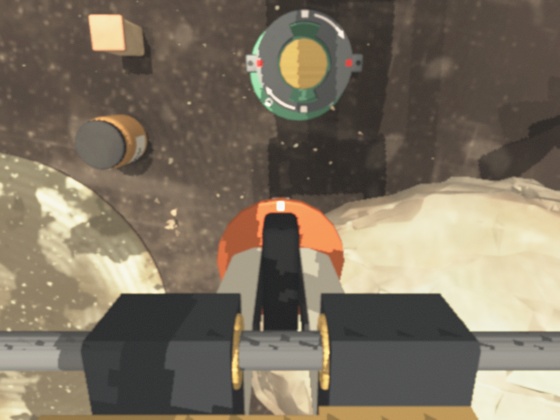

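The wrist view shows the barrel flange centred about (304,61), with white slot marks at (304,13) and (304,108) and red marks at (260,63) and (349,63). The held cap is at the bottom of the picture.

```bash
cat > mouth.py <<'E'
from h import *
from scipy.optimize import least_squares
f=np.load("w3.npz");p,P,d=f["p"],f["P"],f["d"];M=dict(camera_matrix=f["K"],pose=f["T"])
s=np.zeros(d.shape,bool);s[5:125,235:370]=1
b=s&(P[...,2]>.085)&(P[...,2]<.1);q=P[b];print(len(q),np.median(q[:,2]))
q=q[(np.hypot(*(q[:,:2]-np.median(q[:,:2],0)).T)<.048)]
print("flange rect",cv2.minAreaRect((q[:,:2]*1000).astype(np.float32)))
W=world(0,d,M,[[304.5,13.5],[304,108]],.0925);Rr=world(0,d,M,[[260,63],[349,63]],.0925)
print("white",W.round(4),W.mean(0).round(4),ang(W[1]-W[0]),np.linalg.norm(W[0]-W[1]))
print("red",Rr.round(4),Rr.mean(0).round(4),ang(Rr[1]-Rr[0]))
y=s&(p[...,0]>150)&(p[...,1]>110)&(p[...,2]<.75*p[...,0])&(P[...,2]<.09)&(P[...,2]>.06);y[:40]=0;y[85:]=0
q=P[y];print("pad",len(q),q.mean(0))
E
python3 mouth.py; python3 off.py
```

```text
5214 0.09158588560374695
flange rect ((445.4938049316406, 174.39263916015625), (79.67269134521484, 79.87098693847656), 60.18433380126953)
white [[0.4095 0.1673 0.0925]
 [0.4812 0.1816 0.0925]] [0.4453 0.1744 0.0925] 11.301155486253522 0.07312046659344315
red [[0.4526 0.1386 0.0925]
 [0.4391 0.2109 0.0925]] [0.4458 0.1748 0.0925] 100.58993835436641
pad 1762 [0.44490755 0.17394251 0.08159656]
disc z in tool 5.089881051083545 max x 29.508494180364433 circle centre [-2.85407583  0.95975368] res 0.174516803331049 dot [27.10599717  1.07577213]
[0.55025827 0.17256343 0.25787612] 0.015609011803557981 [-0.08724189  0.04842409 -1.50104756] toolx -169.45867611415215
```

```bash
python3 -m handwheel '-0.15 0 0 0 0 0; -0.3 0.001 0 0 0 0; -0.356 0.002 -0.1 0 0 0; -0.356 0.002 -0.2 0 0 0; -0.356 0.002 -0.3 0 0 0'; python3 -m handwheel '0 0 -0.08 0 0 0;0 0 -0.13 0 0 0;0 0 -0.13 0 0 0;0 0 -0.13 0 0 0'
python3 - <<'E'
from h import *
p,d=robot.read_camera("scene");cv2.imwrite("pics/s4.png",cv2.resize(p[130:230,150:290,::-1],None,fx=5,fy=5,interpolation=2))
p,d=robot.read_camera("top");cv2.imwrite("pics/t4.png",cv2.resize(p[130:240,140:250,::-1],None,fx=5,fy=5,interpolation=2))
s=robot.read_state();print(s["tool_pos"],s["force"],ang(Ro.from_rotvec(s["orientation"]).as_matrix()[:,0]))
E
```

```text
t: 8.65
tool_pos: [0.4437, 0.1735, 0.1685]
orientation: [-0.288, 3.126, 0.0]
force: [-0.4, 0.4, -2.4]
opening: 0.0152
t: 9.05
tool_pos: [0.4442, 0.174, 0.1306]
orientation: [-0.289, 3.128, 0.0]
force: [-0.7, -0.3, -1.5]
opening: 0.0158
[0.44499364 0.17444065 0.1315053 ] [-0.33483745 -0.01052977 -0.64445212] -169.4157653928461
```

View pics/s4.png

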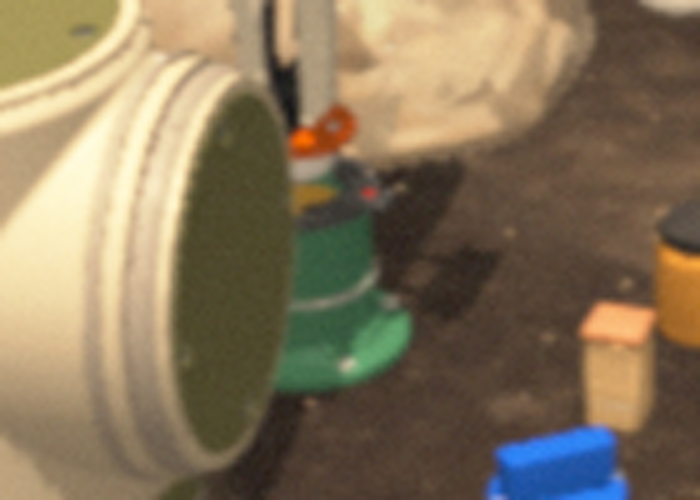

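View pics/t4.png

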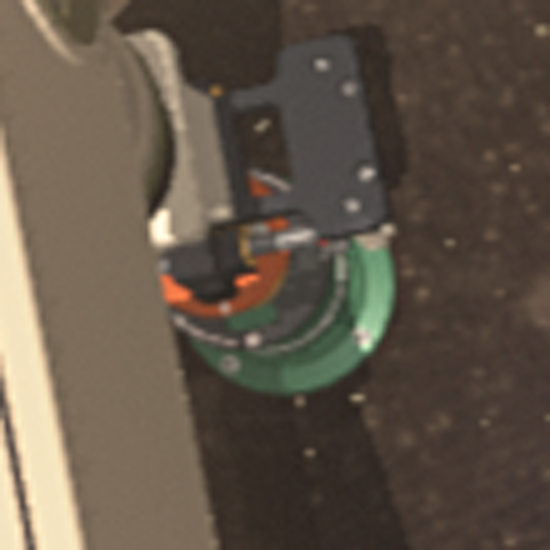

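The scene crop shows the cap just above the mouth. The top crop shows the cap's dot at (225,308) lined up with the slot mark at (253,340), allowing for parallax. I'll descend gently and watch the force.

```bash
python3 -m handwheel '0 0 -0.015 0 0 0;0 0 -0.03 0 0 0;0 0 -0.03 0 0 0;0 0 -0.03 0 0 0';  python3 -m handwheel '0 0 -0.005 0 0 0;0 0 -0.01 0 0 0;0 0 -0.01 0 0 0';  python3 - <<'E'
from plant import robot
s=robot.read_state();print(s["tool_pos"],s["force"],s["wrist_torque"])
E
```

```text
t: 9.55
tool_pos: [0.4436, 0.1743, 0.1206]
orientation: [0.29, -3.128, 0.0]
force: [-0.0, 0.2, -2.2]
opening: 0.0155
t: 9.85
tool_pos: [0.4436, 0.1743, 0.1175]
orientation: [0.29, -3.128, 0.0]
force: [0.1, 0.7, -1.1]
opening: 0.0153
[0.44359789 0.17431029 0.11750455] [ 0.11235098  0.7498586  -1.05920171] [ 0.09807994  0.00639822 -0.08516173]
```

```bash
python3 -m handwheel '0 0 -0.005 0 0 0;0 0 -0.01 0 0 0;0 0 -0.01 0 0 0';  python3 -m handwheel '0 0 -0.005 0 0 0;0 0 -0.01 0 0 0;0 0 -0.01 0 0 0'; python3 -m handwheel '0 0 -0.005 0 0 0;0 0 -0.01 0 0 0;0 0 -0.01 0 0 0';  python3 - <<'E'
from plant import robot
s=robot.read_state();print(s["tool_pos"],s["force"],s["wrist_torque"])
E
```

```text
t: 10.15
tool_pos: [0.4436, 0.1743, 0.1145]
orientation: [0.29, -3.128, 0.0]
force: [-0.6, 0.4, -2.0]
opening: 0.0156
t: 10.45
tool_pos: [0.4439, 0.1744, 0.1119]
orientation: [-0.29, 3.128, 0.0]
force: [-0.9, -1.0, 2.4]
opening: 0.0159
t: 10.75
tool_pos: [0.444, 0.1744, 0.1089]
orientation: [-0.29, 3.128, 0.0]
force: [-1.9, -0.6, 4.4]
opening: 0.0153
[0.44396853 0.1743764  0.10893569] [-1.93391685 -0.57600291  4.38749007] [-0.06493634  0.32260608  0.01339189]
```

Force matches the spring: about 4 N at first contact, then +0.8 N/mm. The lugs are in the slots. Pushing home.

```bash
python3 -m handwheel '0 0 -0.007 0 0 0;0 0 -0.015 0 0 0;0 0 -0.015 0 0 0';  python3 -m handwheel '0 0 -0.003 0 0 0;0 0 -0.006 0 0 0;0 0 -0.006 0 0 0'
python3 - <<'E'
from plant import robot
s=robot.read_state();print(s["tool_pos"],s["force"],s["wrist_torque"])
E
```

```text
t: 11.05
tool_pos: [0.4441, 0.1744, 0.1047]
orientation: [-0.29, 3.127, 0.0]
force: [-3.1, -0.2, 7.5]
opening: 0.0157
t: 11.35
tool_pos: [0.4442, 0.1744, 0.1032]
orientation: [-0.29, 3.127, 0.0]
force: [-3.0, -1.2, 9.1]
opening: 0.016
[0.44415854 0.17442751 0.10324072] [-3.04526477 -1.17190841  9.10004582] [-0.13044684  0.69817176 -0.0115086 ]
```

```bash
python3 -m handwheel '-0.003 0 -0.002 0 0 0;-0.003 0 -0.004 0 0 0;-0.003 0 -0.004 0 0 0';  python3 -m handwheel '0 0 -0.002 0 0 0;0 0 -0.004 0 0 0;0 0 -0.004 0 0 0'
python3 - <<'E'
from plant import robot
s=robot.read_state();print(s["tool_pos"],s["force"],s["wrist_torque"])
E
```

```text
t: 11.65
tool_pos: [0.4439, 0.1744, 0.1025]
orientation: [-0.29, 3.126, 0.0]
force: [-0.9, -1.6, 9.2]
opening: 0.0153
t: 11.95
tool_pos: [0.444, 0.1745, 0.1025]
orientation: [-0.29, 3.126, 0.0]
force: [-7.1, -2.6, 20.0]
opening: 0.0159
[0.44402385 0.17446486 0.10251655] [-7.06817246 -2.64063098 20.03977463] [-0.48870194  1.3205319   0.01222855]
```

The disc is home: force jumped to 20 N at TCP z 0.1025. Starting the clockwise twist in steps.

```bash
python3 -m handwheel '-0.003 0 0 0 0 0;-0.003 0 0 0 0 -0.1;-0.003 0 0 0 0 -0.2;-0.003 0 0 0 0 -0.3;-0.003 0 0 0 0 -0.3'
python3 - <<'E'
from h import *
s=robot.read_state();print(s["tool_pos"],s["force"],s["wrist_torque"],ang(Ro.from_rotvec(s["orientation"]).as_matrix()[:,0]))
E
```

```text
t: 12.45
tool_pos: [0.4442, 0.1744, 0.1026]
orientation: [0.084, 3.136, 0.001]
force: [-0.8, -2.4, 15.3]
opening: 0.0154
[0.44422143 0.1743947  0.10256057] [-0.7797447  -2.40600746 15.28386466] [-0.50084613  0.14279247 -0.01598048] 176.93206208337298
```

```bash
python3 -m handwheel '0 0 0 0 0 -0.16;0 0 0 0 0 -0.32;0 0 0 0 0 -0.48;0 0 0 0 0 -0.64;0 0 0 0 0 -0.8'
python3 - <<'E'
from h import *
s=robot.read_state();print(s["tool_pos"],s["force"],s["wrist_torque"],s["opening"],ang(Ro.from_rotvec(s["orientation"]).as_matrix()[:,0]))
s,p,d,M,P=wcloud();cv2.imwrite("pics/w5.png",p[:,:,::-1].astype(np.uint8))
E
```

```text
t: 12.95
tool_pos: [0.4446, 0.1739, 0.1026]
orientation: [1.052, 2.954, 0.002]
force: [1.2, -4.9, 15.3]
opening: 0.0156
[0.44462592 0.17389217 0.10261195] [ 1.16450838 -4.88337453 15.27983459] [-1.11169797 -0.16639128  0.09591858] 0.015634060773280674 140.8007399839586
```

View pics/w5.png

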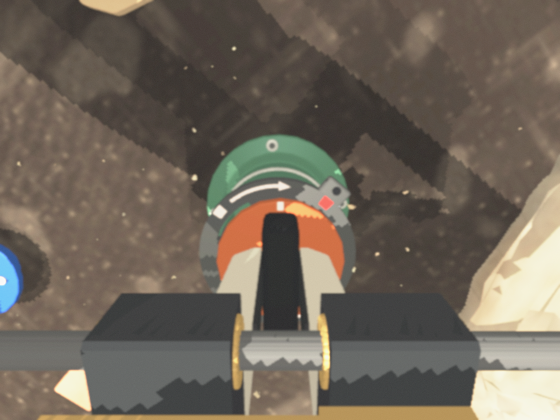

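The wrist view shows the cap's dot at (280,206) between the slot's white mark at (220,211) and the red mark at (326,203). It's turning with the grip. Continuing.

```bash
python3 -m handwheel '0 -0.003 0 0 0 -0.16;0 -0.003 0 0 0 -0.32;0 -0.003 0 0 0 -0.48;0 -0.003 0 0 0 -0.64;0 -0.003 0 0 0 -0.78'; python3 -m handwheel '0 -0.001 0 0 0 -0.04;0 -0.001 0 0 0 -0.1;0 -0.001 0 0 0 -0.1'
python3 - <<'E'
from h import *
s=robot.read_state();print(s["tool_pos"],s["force"],s["wrist_torque"],s["opening"],ang(Ro.from_rotvec(s["orientation"]).as_matrix()[:,0]))
s,p,d,M,P=wcloud();cv2.imwrite("pics/w6.png",p[:,:,::-1].astype(np.uint8))
E
```

```text
t: 13.5
tool_pos: [0.4448, 0.173, 0.1027]
orientation: [1.894, 2.5, 0.005]
force: [1.5, -6.6, 14.5]
opening: 0.0154
t: 13.8
tool_pos: [0.4446, 0.1728, 0.1026]
orientation: [1.987, 2.428, 0.005]
force: [1.5, -4.9, 14.4]
opening: 0.0152
[0.44461827 0.17284088 0.10261913] [ 1.45517431 -4.86854572 14.35800883] [-0.84816139 -0.10772132  0.04171974] 0.015191318859685778 101.40418027887976
```

View pics/w6.png

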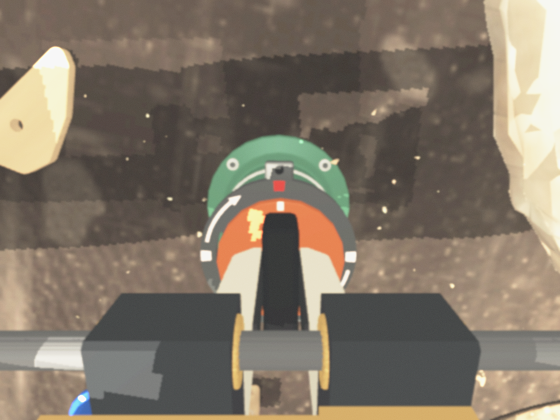

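The cap's dot at (280,206) is now in line with the red mark at (279,185). I'll turn a little further to feel the stop and press slightly more.

```bash
python3 -m handwheel '0 -0.002 -0.001 0 0 -0.03;0 -0.002 -0.002 0 0 -0.06;0 -0.002 -0.003 0 0 -0.06;0 -0.002 -0.003 0 0 -0.06' 1 60
python3 - <<'E'
from h import *
s=robot.read_state();print(s["tool_pos"],s["force"],s["wrist_torque"],s["opening"],ang(Ro.from_rotvec(s["orientation"]).as_matrix()[:,0]))
E
```

```text
t: 14.25
tool_pos: [0.4442, 0.1727, 0.1025]
orientation: [2.042, 2.383, 0.006]
force: [-4.3, -3.4, 22.8]
opening: 0.0156
[0.44423307 0.17270597 0.10248718] [-4.3424657  -3.41387021 22.79370324] [-0.71298046  1.15458699  0.34012292] 0.01556973299862762 98.82559199504475
```

```bash
python3 -m handwheel '0 0 0 0 0 -0.03;0 0 0 0 0 -0.05;0 0 0 0 0 -0.05;0 0 0 0 0 -0.05' 1 60
python3 - <<'E'
from h import *
s=robot.read_state();print(s["tool_pos"],s["force"],s["wrist_torque"],s["opening"],ang(Ro.from_rotvec(s["orientation"]).as_matrix()[:,0]))
s,p,d,M,P=wcloud();cv2.imwrite("pics/w7.png",cv2.resize(p[120:340,180:380,::-1].astype(np.uint8),None,fx=2.7,fy=2.7,interpolation=2))
E
```

```text
t: 14.65
tool_pos: [0.4439, 0.1728, 0.1025]
orientation: [2.088, 2.344, 0.005]
force: [-6.9, -3.0, 24.9]
opening: 0.0157
[0.44387318 0.1728064  0.10250798] [-6.89458216 -2.98014364 24.90390539] [-0.68900341  1.4744903   0.72120127] 0.015700655952128245 96.61104575931249
```

View pics/w7.png

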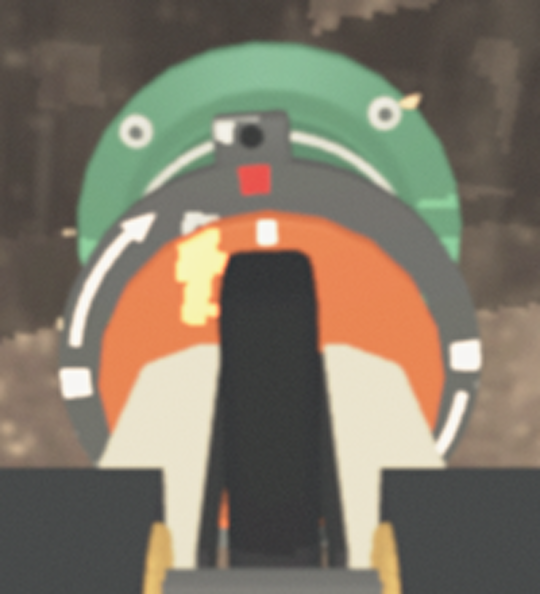

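```bash
python3 -m handwheel '-0.002 0 0 0 0 0.02;-0.002 0 0 0 0 0.04;-0.002 0 0 0 0 0.04;-0.002 0 0 0 0 0.04' 1 60
python3 - <<'E'
from h import *
for k in range(4):
    s,p,d,M,P=wcloud()
    print(s["t"],s["tool_pos"],s["force"],s["wrist_torque"],s["opening"],ang(Ro.from_rotvec(s["orientation"]).as_matrix()[:,0]))
cv2.imwrite("pics/w8.png",cv2.resize(p[120:340,180:380,::-1].astype(np.uint8),None,fx=2.7,fy=2.7,interpolation=2))
R=np.zeros(d.shape,bool);R[195:300,215:345]=1
W=P[(np.hypot(P[...,0]-.4445,P[...,1]-.1735)<.045)&(d>0)&(p[...,0]<130)&(p[...,0]>60)&(P[...,2]>.08)&(P[...,2]<.105)];print("flange z",np.median(W[:,2]))
D=P[(d>0)&R&(p[...,0]>150)&(p[...,2]<.5*p[...,0])];print("disc z",np.median(D[:,2]))
# red and white marks
for nm,mk in (("red",(p[...,0]>150)&(p[...,1]<90)&(p[...,2]<90)),("white",p.min(-1)>190)):
    mk=mk&(np.hypot(P[...,0]-.4445,P[...,1]-.1735)<.055)&(P[...,2]>.085)&(P[...,2]<.105)
    n,l,st,ce=cv2.connectedComponentsWithStats(mk.astype(np.uint8))
    for i in range(1,n):
        if st[i,4]>8: print(nm,ce[i].round(1),st[i,4],P[l==i].mean(0).round(4))
E
```

```text
t: 15.1
tool_pos: [0.4438, 0.1728, 0.1025]
orientation: [2.051, 2.375, 0.006]
force: [-3.8, -1.7, 21.8]
opening: 0.0155
15.1 [0.44381368 0.17284405 0.10253555] [-3.84909236 -1.74046936 21.7622053 ] [-0.5779062   0.87972713  0.2534319 ] 0.015483676397605244 98.36959575792469
15.15 [0.44379992 0.17286647 0.10252131] [-3.52272363 -2.78318112 21.36277813] [-0.59075697  0.86444787  0.20286692] 0.015427674227548954 98.36471374268913
15.2 [0.44379684 0.17285239 0.10252383] [-3.27760908 -2.96210077 22.17176505] [-0.59159809  0.90843505  0.19399279] 0.015683653775238126 98.36605165788127
15.25 [0.44381427 0.17286035 0.10254005] [-4.23678366 -2.11650932 21.92945187] [-0.59495344  0.90830854  0.18292516] 0.015297373782545644 98.36805178906988
flange z 0.0914989247648302
disc z 0.09746952168640427
red [276.3 185.9] 77 [0.4386 0.2105 0.092 ]
white [265.4 169.4] 57 [0.4323 0.2176 0.0914]
white [220.4 217.9] 241 [0.4136 0.1903 0.0919]
white [279.5 205.5] 48 [0.4413 0.2027 0.0979]
white [352.  253.3] 107 [0.482  0.181  0.0918]
white [207.4 259.4] 99 [0.4093 0.1672 0.0919]
white [346.7 277. ] 78 [0.4818 0.1676 0.0919]
```

View pics/w8.png

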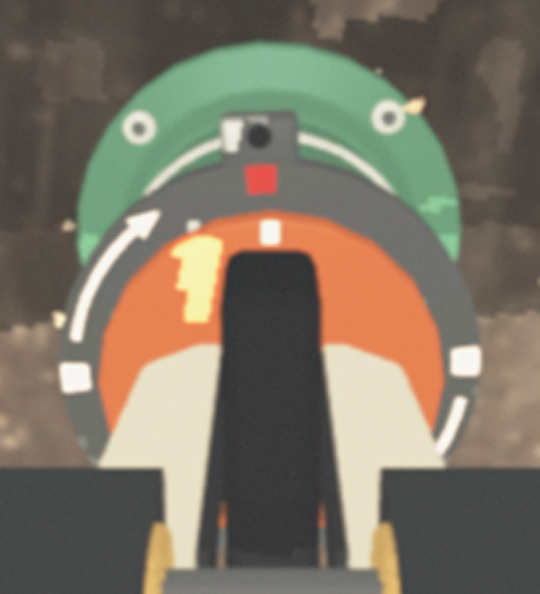

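The disc top is 6.0 mm above the flange face, so it's fully home. It has turned about 92°, the stop is pushing back, and the arm presses with about 22 N at 60 N grip. I'll check it holds, then hand in.

```bash
python3 -m handwheel '0 0 0 0 0 0;0 0 0 0 0 0;0 0 0 0 0 0;0 0 0 0 0 0;0 0 0 0 0 0' 1 60
python3 - <<'E'
from h import *
m=robot.camera_model("top");p,d=robot.read_camera("top");cv2.imwrite("pics/t9.png",p[:,:,::-1])
P=cloud(d,m)
for nm,c,r,zl,zh in [("jar",269,138,.03,.1),("stamp",270,181,.03,.1),("cup",429,194,.09,.13)]:
    s=np.zeros(d.shape,bool);s[r-30:r+30,c-30:c+30]=1;s&=(P[...,2]>zl)&(P[...,2]<zh);print(nm,cv2.minAreaRect((P[s][:,:2]*1000).astype(np.float32)))
s=robot.read_state();print(s["t"],s["tool_pos"],s["force"],s["wrist_torque"],s["opening"])
print(robot.close_job())
E
```

```text
t: 15.8
tool_pos: [0.4438, 0.1728, 0.1025]
orientation: [2.051, 2.375, 0.006]
force: [-4.6, -2.9, 22.0]
opening: 0.0161
jar ((546.7758178710938, -4.681663513183594), (49.3455696105957, 48.8983039855957), 80.74249267578125)
stamp ((447.0260925292969, -4.525949478149414), (30.94677734375, 29.23725700378418), 10.146681785583496)
cup ((400.3917236328125, -339.14031982421875), (82.99639892578125, 82.1557388305664), 84.79558563232422)
15.85 [0.44383611 0.17281523 0.10252749] [-4.08088627 -2.52739963 21.79213432] [-0.54929114  0.90044338  0.24086961] 0.015592234728722792
the job is handed in; nothing more can be done
None
```

The orange cap is on the barrel, pushed home against the spring and turned clockwise to the stop. I handed the job in at 15.9 s, with the arm still gripping the bar and pressing down; no verdict was reported.

**Last checks:**
- **Disc:** its top was 6.0 mm above the flange face, which is the disc's thickness, so it sat fully home.
- **Push and grip:** the wrist force upward was about 22 N, against about 12 N from the spring. The fingers held the bar at about 15.6 mm with the grip set to 60 N.
- **Bystanders:** the jar, stamp and cup were within 0.3 mm of where they started, which is measurement noise.

**Small disagreements:**
- **Turn angle:** measured from the tool, the cap turned about 92° rather than 90°. I briefly went about 4° past the mark, where the torque rose to 0.72 N m. I then backed off to about 0.2 N m, still pushing lightly against the stop.
- **Side force:** a sideways force of about 5 N remained, probably from centring that is about 1 mm off.

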